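Clamp a glued medallion in the four-nut press

TASK

A medallion is being glued in the four-nut press. Stand the fallen weight up with its foot close against the fence and let go of it, then take it again by its upright handle and set it gently, standing, on the middle of the press, and leave it there. Two opposite T-bar nuts are already half-way tight (B and D, their bars askew to the boards): turn the two loose ones (A and C, their bars nearly along an edge) clockwise to half-way as well, and only then go round all four crosswise, each next after its diagonal opposite, turning every nut fully tight to its stop; leave the other things on the bench alone.

Things in the scene. Friction and masses are not known exactly. Their poses are not given: they have to be found in the camera images.
- press_center (a point): Middle of the top face of the gluing press (marked by a 90 mm white paper disc). The press is a fixed stack of square boards, 236 mm wide and 46 mm high overall, this point 46 mm above the bench; x and y run along the edges of the boards, z up. Four steel T-bar nuts stand 80 mm either way in x and y from this point.
- nut_a_grip (a point): Middle of the T-bar of nut A, at press x -80, y +80 mm (diagonally opposite nut C), 82 mm above the bench. The bar is 80 mm long along this point's x, 14 mm thick along its y (grip it across y), and spans 17 mm above to 15 mm below the point; below it is a spindle 18 mm across, and the board's top lies 36 mm below the point. z is the turning axis, up.
- nut_a (a joint): Turn of nut A in rad: 0 is loose, about 0.7 half-way; it starts loose (0 to 0.15). It grows as the nut is turned clockwise seen from above, and 1.4 is fully tight, a hard stop, with the bar along the x of the press; at 0 the bar stands 1.4 rad anticlockwise of that. It resists with about 0.2 N m all the way and stays where it is left.
- nut_b_grip (a point): Middle of the T-bar of nut B, at press x -80, y -80 mm (diagonally opposite nut D), 82 mm above the bench. The bar is 80 mm long along this point's x, 14 mm thick along its y (grip it across y), and spans 17 mm above to 15 mm below the point; below it is a spindle 18 mm across, and the board's top lies 36 mm below the point. z is the turning axis, up.
- nut_b (a joint): Turn of nut B in rad: 0 is loose, about 0.7 half-way; it starts half-way (0.62 to 0.78). It grows as the nut is turned clockwise seen from above, and 1.4 is fully tight, a hard stop, with the bar along the x of the press; at 0 the bar stands 1.4 rad anticlockwise of that. It resists with about 0.2 N m all the way and stays where it is left.
- nut_c_grip (a point): Middle of the T-bar of nut C, at press x +80, y -80 mm (diagonally opposite nut A), 82 mm above the bench. The bar is 80 mm long along this point's x, 14 mm thick along its y (grip it across y), and spans 17 mm above to 15 mm below the point; below it is a spindle 18 mm across, and the board's top lies 36 mm below the point. z is the turning axis, up.
- nut_c (a joint): Turn of nut C in rad: 0 is loose, about 0.7 half-way; it starts loose (0 to 0.15). It grows as the nut is turned clockwise seen from above, and 1.4 is fully tight, a hard stop, with the bar along the x of the press; at 0 the bar stands 1.4 rad anticlockwise of that. It resists with about 0.2 N m all the way and stays where it is left.
- nut_d_grip (a point): Middle of the T-bar of nut D, at press x +80, y +80 mm (diagonally opposite nut B), 82 mm above the bench. The bar is 80 mm long along this point's x, 14 mm thick along its y (grip it across y), and spans 17 mm above to 15 mm below the point; below it is a spindle 18 mm across, and the board's top lies 36 mm below the point. z is the turning axis, up.
- nut_d (a joint): Turn of nut D in rad: 0 is loose, about 0.7 half-way; it starts half-way (0.62 to 0.78). It grows as the nut is turned clockwise seen from above, and 1.4 is fully tight, a hard stop, with the bar along the x of the press; at 0 the bar stands 1.4 rad anticlockwise of that. It resists with about 0.2 N m all the way and stays where it is left.
- weight_handle (a point): Centre of the ball handle of the pressing weight: a steel ball 32 mm across on a neck 16 mm across, 32 mm beyond the block's end and 92 mm from the foot, 28 mm above the bench at the start. x points from the foot to the ball (level while it lies, up when it stands); y, z are square to the block's sides. Held lightly by the ball (20 N), it swings between the pads as the ball rises.
- weight_foot (a point): Centre of the foot of the weight: a plain aluminium block, 56 mm square and 60 mm long, 0.5 kg give or take a quarter; the foot is the flat end opposite the ball handle. It starts lying on one side, the foot towards the fence, the ball pointing away from it. Same axes as the handle point.
- fence_face (a point): Bottom middle, at bench height, of the working face of the fence: a fixed dark wooden stop board 180 mm long, 60 mm high and 30 mm thick. x points out of the face towards the weight, y along the face, z up. The weight's foot starts 8 to 25 mm from the face.
- gourd: Bystander: gilded gourd, 116 mm across, 130 mm tall. Origin at its underside.
- glue: Bystander: glue bottle, 54 mm across, 150 mm tall. Origin at its underside.
- lacquer: Bystander: amber lacquer jar, 72 mm across, 85 mm tall. Origin at its underside.
There are look-alikes about, which are no part of the job. What is shaped like the part that bears weight_handle but pink, red or turquoise is not meant.

How it is judged:
On the way, in this order (a step that is already met when the one before it is completed fails the run):
1. the weight stands upright on the bench, its foot close against the fence (gap under 20 mm), let go (angle between weight_foot's own x axis and vertical below 0.06 rad and contact force between the fingers and weight below 0.1 N and linear speed of weight below 0.02 m/s and x of weight_foot in the frame of fence_face between 0.02 and 0.048 m and height (world z) of weight_foot below 0.006 m), for 0.2 s.
2. the weight stands on the middle of the press (within 25 mm), upright, let go (angle between weight_foot's own x axis and vertical below 0.06 rad and contact force between the fingers and weight below 0.1 N and linear speed of weight below 0.02 m/s and horizontal distance between weight_foot and press_center below 0.025 m and z of weight_foot in the frame of press_center between -0.004 and 0.006 m), for 0.2 s.
3. all four nuts are about half-way (beyond 0.45 rad), none yet beyond 1.05 rad (value of joint nut_a between 0.45 and 1.05 rad and value of joint nut_b between 0.45 and 1.05 rad and value of joint nut_c between 0.45 and 1.05 rad and value of joint nut_d between 0.45 and 1.05 rad), for 0.1 s.
At the end, for the whole second after the job is handed in: All four nuts within 0.13 rad of their stop (beyond 1.27 rad); the weight stands upright (within 0.06 rad), released and at rest on the middle of the press (within 25 mm) (all of step 2 and value of joint each of nut_a, nut_b, nut_c, nut_d above 1.27 rad); the robot touches nothing.
It fails at once if a nut is tightened beyond 1.05 rad while another is still below 0.4 rad (value of joint any of nut_a, nut_b, nut_c, nut_d above 1.05 rad and value of joint any of nut_a, nut_b, nut_c, nut_d below 0.4 rad).
It fails at once if on the final round the second nut brought beyond 1.05 rad is a neighbour of the first, not its diagonal opposite ((value of joint each of nut_a, nut_b above 1.05 rad and value of joint each of nut_c, nut_d below 1.03 rad) or (value of joint each of nut_b, nut_c above 1.05 rad and value of joint each of nut_d, nut_a below 1.03 rad) or (value of joint each of nut_c, nut_d above 1.05 rad and value of joint each of nut_a, nut_b below 1.03 rad) or (value of joint each of nut_d, nut_a above 1.05 rad and value of joint each of nut_b, nut_c below 1.03 rad)).
It fails at once if a nut is turned (A or C beyond 0.35 rad, B or D beyond 0.95 rad) while the weight is not standing on the middle of the press ((value of joint any of nut_a, nut_c above 0.35 rad or value of joint any of nut_b, nut_d above 0.95 rad) and (horizontal distance between weight_foot and press_center above 0.035 m or angle between weight_foot's own x axis and vertical above 0.3 rad)).
It fails at once if the weight is dropped or slammed on the press (over 100 N) (contact force between weight and press above 100 N).
It fails at once if a bystander is moved more than 40 mm (distance of any of gourd, glue, lacquer from where it was at the start of the episode above 0.04 m).
It also fails if it takes over 72 s, if anything falls off the work surface, if the arm or the gripper's body presses on something with over 40 N, if the wrist force passes 120 N, or if a joint passes its speed limit or range.

ROBOT

A 6-joint arm with a two-finger parallel gripper is mounted at the origin on the work surface. World frame = base frame: x ahead of the robot, y to its left, z up, the work surface at z = 0. Lengths are in m, angles in rad, forces in N, time in s.
With the tool pointing down it reaches from about 0.25 to 0.775 m from the base axis. Payload 8.9 kg.
Tool frame: the origin (TCP) lies midway between the tips of the shut fingers; the grasp point (between the pads) lies 19 mm behind it; z points along the fingers, y is the line along which they close (so a half turn about z gives the same grasp; the last joint's range is limited). The gripper opens to 85 mm and grips with 20 to 120 N. Pads are 22 mm wide; open, the fingers measure 114 mm over their backs; the gripper's body (76 mm by 85 mm) begins 54 mm behind the grasp point. The pads swing forward as they close: fully open they stand 13 mm farther back than shut.
Start: joints at [-1.392, 0.291, -0.153, 1.127, 0, 1.431], TCP at [0.164, -0.499, 0.231] pointing down, gripper open.
Joint ranges: [-2.52, 2.52], [-0.91, 1.74], [-1.3, 1.37], [-1.96, 2.02], [-1.52, 1.47], [-3.14, 3.14]. Speed limits (rad/s): [2.22, 2.22, 2.79, 3.14, 3.14, 3.14].

INTERFACE

Orientations are given as a unit quaternion [w, x, y, z].
In Python, from plant import bot, read_camera gives the robot as it stands.
- The arm moves only by the tool servo_tool, never from a script. Its argument "steps" is a list of rows, each a list of 4 numbers: the shift along the tool's x, y, z in units of 50 mm (1.0 is 50 mm), then the turn about the tool's z in units of 6 degrees (1.0 is 6 degrees). A call has 1 to 12 rows; each row shifts and turns the commanded pose from where the row before left it, along the tool's axes as they then stand; what a row does not reach is not made up. A row lasts 1/10 s, in which the tool goes at most 50 mm and 8.59 degrees, less where a joint would pass 70% of its speed; a pose out of reach is approached as far as the arm can. A call is refused whole if a number of a shift passes 1 or a number of a turn 1, either way. A call with a gripper value outside its range is refused whole. "hand" is the finger opening in mm, from 0 to 85.4, set as the call begins (left out, the last holds). The fingers move at their own pace and stop on an object; "newtons" is the grip in N (left out, the last holds). Time passes only in rows, so rows that do not move let the fingers close. It gives the time, the measured TCP pose, the force, the opening and the grip force at its end, in the units of the state.
- bot.sense(): the state, without advancing time (a new reading comes with each control period).
- read_camera(name): name is "side" or "top"; returns a dict with "frame" (384x512x3 uint8, blue, green, red), "depth" (384x512 float32, m along the optical axis (not along the pixel's ray), 0 where there is no reading), "intrinsics" (3x3 intrinsics, pixels), "k1" (the pictures are not rectified: a ray, as slopes to the right and down, at radius r is drawn at 1 + k1 r^2 times it, then the intrinsics apply), "cam_to_world" (4x4, takes a point from camera to world coordinates). Camera axes: x right, y down, z forward; pixel columns grow to the right and rows downward; lengths in m; the calibration is good to about 2 mm. A picture is of the moment at which its call begins.
- bot.job_done(): hands the job in; it is judged then, once.
The state is a dict: "t": time; "qpos": joint angles; "dq": joint speeds; "effort": joint torques, N m; "ee_pos": TCP position; "tool_rot": TCP orientation; "contact_force": force on the tool from outside, world axes, zero at the start; "moment": the same for the moment, N m; "gripper_width": finger opening in m; "gripper_force": force on a finger pad.
Only numpy, scipy, OpenCV 4.12 (cv2) and the standard library are available. Lean on these libraries where they do the work, as an engineer would, in place of code of your own. Each camera call takes 0.05 s, during which the arm holds its last target. There are 200 camera calls.

## Working session

There is one attempt and no reset: what is moved stays moved. The work goes in short steps, Python scripts to look and compute and a tool call to move; the robot and the scene stay as the last step left them, time stands still between calls to the robot, and variables do not carry over. Pictures are saved under pics/ and viewed, at most 10 in all, crops included, and the job is handed in when it is done.

Besides the shell and the picture viewer there is one more tool, called after "Call:" as name([rows], argument=value, ...), one row to a line, values as JSON. servo_tool: Moves the arm, as the interface text tells. Its arguments: {"type":"object","properties":{"steps":{"type":"array"},"hand":{"type":"number"},"newtons":{"type":"number"}},"required":["steps"]}

```bash
mkdir -p pics; cat > h.py <<'E'
import numpy as np, cv2
from plant import bot, read_camera
def cloud(c):
    K=c["intrinsics"];h,w=c["depth"].shape
    u,v=np.meshgrid(np.arange(w),np.arange(h))
    D=np.array([c["k1"],0,0,0,0],float)
    p=cv2.undistortPoints(np.stack([u,v],-1).reshape(-1,1,2).astype(np.float64),K,D).reshape(h,w,2)
    d=c["depth"][...,None]
    P=np.concatenate([p*d,d],-1)
    M=c["cam_to_world"]
    return P@M[:3,:3].T+M[:3,3]
E
python3 - <<'E'
from h import *
for n in("top","side"):
    c=read_camera(n);cv2.imwrite(f"pics/{n}0.png",cv2.resize(c["frame"],(800,600)))
    np.savez(f"{n}0.npz",P=cloud(c),f=c["frame"]);print(n,c["cam_to_world"],c["k1"])
s=bot.sense();print(s)
E
```

```text
top [[ 2.82730972e-02 -9.88593077e-01  1.47933632e-01  2.69230875e-01]
 [-9.99591332e-01 -2.85861625e-02  9.87291063e-06 -3.44209827e-02]
 [ 4.21909454e-03 -1.47873455e-01 -9.88997290e-01  1.66955077e+00]
 [ 0.00000000e+00  0.00000000e+00  0.00000000e+00  1.00000000e+00]] -0.11252286108689263
side [[-0.9995324  -0.01566763  0.02625854  0.45279116]
 [-0.02964616  0.70688524 -0.7067067   0.85404168]
 [-0.00748936 -0.7071547  -0.70701919  0.94821841]
 [ 0.          0.          0.          1.        ]] -0.10429754045865622
{'t': 0.1, 'qpos': array([-1.39230981e+00,  2.91177006e-01, -1.54014393e-01,  1.12668602e+00,
       -1.61266708e-05,  1.43151150e+00]), 'dq': array([ 0.00012625, -0.00132729,  0.00275565, -0.0006256 , -0.00107679,
       -0.00036367]), 'effort': array([ 1.21990743e-03, -5.37977207e+01,  3.31919146e+01,  9.29720700e-03,
       -2.09945965e-04, -2.69380848e-05]), 'ee_pos': array([ 0.1639771 , -0.49835047,  0.23082772]), 'tool_rot': array([-5.40283273e-04,  9.87404058e-01,  1.58217994e-01, -1.86562463e-05]), 'contact_force': array([ 0.17516173,  0.47227395, -0.18858176]), 'moment': array([-0.02265355,  0.03562868, -0.00239804]), 'gripper_force': 0.0, 'gripper_width': 0.08524304486026905}
```

View pics/top0.png

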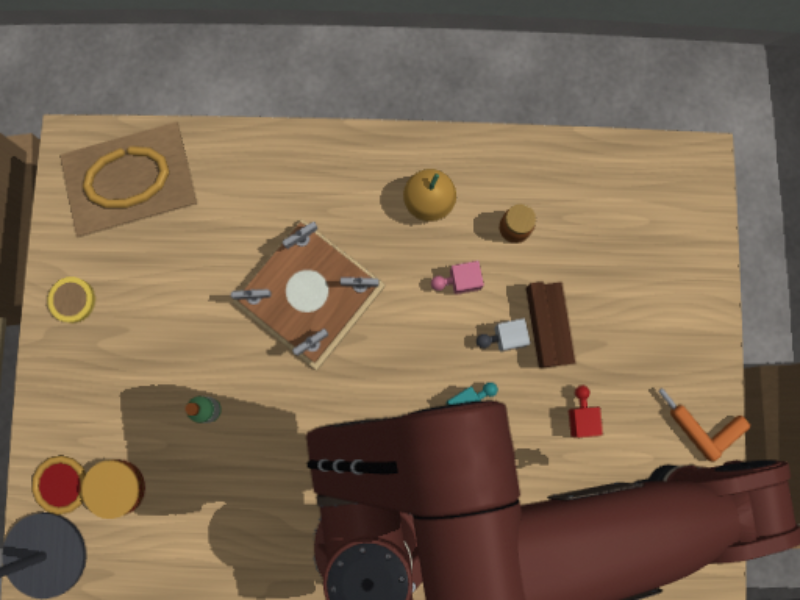

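View pics/side0.png

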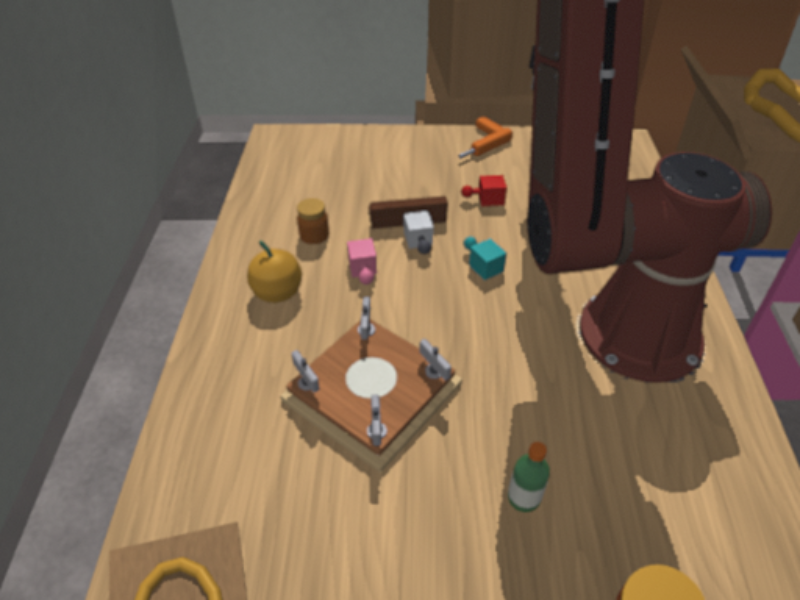

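The top view shows the aluminium weight at (513,334), with its dark ball at (484,341). The fence is at (551,325) and the press disc at (307,291). The nuts are at (300,236), (358,283), (312,343) and (250,295). The pink look-alike is at (465,277).

```bash
python3 - <<'E'
from h import *
d=np.load("top0.npz");P=d["P"];f=d["f"].astype(int)
def roi(x0,y0,x1,y1):
    s=.64;sl=(slice(int(y0*s),int(y1*s)),slice(int(x0*s),int(x1*s)));return P[sl].reshape(-1,3),f[sl].reshape(-1,3)
def rect(Q,n):
    r=cv2.minAreaRect((Q[:,:2]*1000).astype(np.float32));print(n,len(Q),"z",np.round(np.percentile(Q[:,2],[5,50,95]),4),"c",np.round(r[0],1),"size",np.round(r[1],1),"ang",round(r[2],1));return r
p,c=roi(497,310,532,360);k=(p[:,2]>.045)&(p[:,2]<.075);rect(p[k],"block top")
p,c=roi(468,322,499,360);k=(p[:,2]>.03);rect(p[k],"ball");print(np.median(p[k],0))
p,c=roi(515,270,590,380);k=(p[:,2]>.05)&(p[:,0]>0)&(c.sum(1)<250);r=rect(p[k],"fence top");print(cv2.boxPoints(r))
p,c=roi(215,205,400,385);k=(p[:,2]>.036)&(p[:,2]<.056);r=rect(p[k],"press top");print(cv2.boxPoints(r))
k2=k&(c.min(1)>140);rect(p[k2],"disc")
k=p[:,2]>.088
q=p[k];cc=np.array(r[0])/1000
for n,(u,v) in dict(a=(300,236),b=(358,283),c=(312,343),d=(250,295)).items():
    p,c=roi(u-28,v-26,u+28,v+26);k=p[:,2]>.085;rr=rect(p[k],n)
    Q=p[k][:,:2]-p[k][:,:2].mean(0);w,V=np.linalg.eigh(Q.T@Q);print("  dir deg",np.degrees(np.arctan2(V[1,1],V[0,1]))%180)
for n,(b) in dict(pink=(425,255,487,300),glue=(180,385,225,430),gourd=(400,165,460,225),lacq=(498,200,540,245)).items():
    p,c=roi(*b);rect(p[p[:,2]>.02],n)
E
```

```text
block top 320 z [0.0491 0.0565 0.0626] c [ 446.9 -280.3] size [56.1 62.7] ang 12.4
ball 98 z [0.033  0.0395 0.051 ] c [ 369.1 -138.4] size [ 32.7 286.5] ang 37.3
[ 0.43515502 -0.22355887  0.03947395]
fence top 527 z [0.0534 0.0601 0.0676] c [ 363.2 -237.3] size [156.4 418.9] ang 45.3
[[ 159.26268 -145.63919]
 [ 457.14438 -440.173  ]
 [ 567.11255 -328.9548 ]
 [ 269.23087  -34.42099]]
press top 3692 z [0.0403 0.0465 0.0527] c [527.2 156.5] size [218.  216.9] ang 53.1
[[375.0119    134.32666  ]
 [548.52655     4.2109375]
 [679.3326    178.64618  ]
 [505.81793   308.7619   ]]
disc 562 z [0.0413 0.0471 0.053 ] c [516.7 152.4] size [176.8 151. ] ang 57.6
a 124 z [0.0875 0.0968 0.1115] c [469.   55.1] size [430.5  79.5] ang 34.6
  dir deg 28.453855874372067
b 117 z [0.0893 0.0969 0.1086] c [421.5  -7.6] size [300.5  72.6] ang 23.6
  dir deg 23.043734507393538
c 127 z [0.0883 0.0965 1.203 ] c [362.3  51.8] size [243.   73.2] ang 59.6
  dir deg 53.23139689125875
d 122 z [0.0888 0.0974 1.5918] c [409.1 120.9] size [414.5  54.7] ang 55.5
  dir deg 52.99834956924526
pink 441 z [0.0309 0.0545 0.062 ] c [450.  -93.9] size [ 97.2 368. ] ang 57.0
glue 310 z [0.036  0.1012 0.1508] c [258.2 174.7] size [415.3  54.2] ang 85.6
gourd 903 z [0.0574 0.0897 0.1086] c [532.2 -94.9] size [112.2 527.9] ang 89.0
lacq 434 z [0.0307 0.0826 0.0918] c [ 502.4 -157.8] size [ 70.7 522.7] ang 54.4
```

```bash
cat >> h.py <<'E'
def proj(c,uv,z):
    "raw pixels -> world points at height z"
    p=cv2.undistortPoints(np.asarray(uv,float).reshape(-1,1,2),c["intrinsics"],np.array([c["k1"],0,0,0,0.])).reshape(-1,2)
    M=c["cam_to_world"];r=np.c_[p,np.ones(len(p))]@M[:3,:3].T;o=M[:3,3]
    return o+r*((z-o[2])/r[:,2])[:,None]
def rect(Q,n=""):
    r=cv2.minAreaRect((Q[:,:2]*1000).astype(np.float32));m=Q[:,:2]-Q[:,:2].mean(0);w,V=np.linalg.eigh(m.T@m)
    print(n,len(Q),"mean",np.round(Q[:,:2].mean(0)*1000,1),"rect",np.round(r[0],1),np.round(r[1],1),round(r[2],1),"pca",round(np.degrees(np.arctan2(V[1,1],V[0,1]))%180,1));return r
def mask(c,box,z,test):
    x0,y0,x1,y1=[int(a*.64) for a in box];P=cloud(c);f=c["frame"].astype(int)
    v,u=np.mgrid[y0:y1,x0:x1];ok=(c["depth"][y0:y1,x0:x1]>0)&test(P[y0:y1,x0:x1],f[y0:y1,x0:x1])
    ok=cv2.morphologyEx(ok.astype(np.uint8),cv2.MORPH_CLOSE,np.ones((3,3)))
    n,l,s,_=cv2.connectedComponentsWithStats(ok);k=1+np.argmax(s[1:,4]);m=l==k
    return proj(c,np.c_[u[m],v[m]],z)
E
python3 - <<'E'
from h import *
c=read_camera("top")
rect(mask(c,(494,310,534,360),.056,lambda P,f:(f.min(2)>140)),"block")
rect(mask(c,(470,325,499,355),.028,lambda P,f:(f.sum(2)<230)&(P[...,2]>.022)),"ball")
r=rect(mask(c,(520,270,590,380),.06,lambda P,f:(f.sum(2)<250)&(P[...,2]>.048)),"fence");print(cv2.boxPoints(r))
rect(mask(c,(280,260,335,320),.046,lambda P,f:(f.min(2)>140)),"disc")
rect(mask(c,(215,205,400,385),.046,lambda P,f:(P[...,2]>.033)&(P[...,2]<.15)),"press")
for n,(u,v) in dict(top=(300,236),right=(358,283),bot=(312,343),left=(250,295)).items():
    rect(mask(c,(u-30,v-26,u+30,v+26),.099,lambda P,f:(P[...,2]>.08)&(P[...,2]<.13)),n)
for n,b in dict(pink=(425,255,487,300),glue=(180,385,225,430),gourd=(400,165,460,225),lacq=(498,200,540,245),teal=(445,378,502,410)).items():
    rect(mask(c,b,.06,lambda P,f:(P[...,2]>.02)&(P[...,2]<.17)),n)
E
```

```text
block 279 mean [ 448.1 -280.9] rect [ 448.1 -281. ] [52.5 56.9] 13.1 pca 106.3
ball 107 mean [ 437.3 -228.7] rect [ 439.9 -233.1] [32.9 58.2] 32.4 pca 121.3
fence 528 mean [ 468.4 -342. ] rect [ 469.1 -341.3] [179.5  33.1] 9.5 pca 9.2
[[ 377.87915 -339.86075]
 [ 383.3559  -372.47305]
 [ 560.3296  -342.75314]
 [ 554.85284 -310.14084]]
disc 560 mean [527.7 156.6] rect [528.4 155.7] [85.5 86.4] 47.3 pca 42.9
press 4319 mean [526.  156.2] rect [529.6 156.2] [232.2 234.5] 50.2 pca 0.4
top 133 mean [636.9 171.2] rect [637.2 171.5] [19.4 79.2] 33.4 pca 125.4
right 122 mean [541.3  44.7] rect [539.7  45.4] [16.2 76.8] 1.6 pca 91.1
bot 124 mean [413.7 139.4] rect [413.8 139.3] [15.1 78.8] 35.7 pca 125.5
left 125 mean [509.2 265.1] rect [509.3 265.6] [16.7 77.5] 4.7 pca 94.0
pink 440 mean [ 561.5 -168.5] rect [ 559.5 -159.6] [ 59.8 110.5] 14.3 pca 104.5
glue 311 mean [272.2 359.3] rect [272.6 359.4] [54.6 68.8] 2.1 pca 87.6
gourd 900 mean [740.4 -98.1] rect [740.3 -98.6] [112.8 111.3] 45.7 pca 168.8
lacq 439 mean [ 684.3 -288.3] rect [ 684.2 -288.3] [70.8 85.5] 46.4 pca 152.4
teal 222 mean [ 319.3 -200.8] rect [ 318.6 -195.2] [ 30.6 108.3] 16.6 pca 106.6
```

Call:
servo_tool([
  [0,0,0,-1],
  [0,0,0,-1],
  [0,0,0,-1],
  [0,0,0,-1],
  [0,0,0,-1],
  [0,0,0,-1],
  [0,0,0,-1],
  [0,0,0,-1],
  [0,0,0,-1],
  [0,0,0,-1],
  [0,0,0,-1],
  [0,0,0,-1],
], hand=60, newtons=20)

```text
t: 1.35
ee_pos: [0.164, -0.4985, 0.231]
tool_rot: [-0.0, 0.704, 0.71, 0.0]
contact_force: [-0.6, 0.0, -0.7]
gripper_width: 0.0599
gripper_force: 0.0
```

Call:
servo_tool([
  [0,0,0,-1],
  [0,0,0,-1],
  [0,0,0,-0.13],
  [0.42,0.65,0,0],
  [0.42,0.65,0,0],
  [0.42,0.65,0,0],
  [0.42,0.65,0,0],
  [0.42,0.65,0,0],
  [0.42,0.65,0,0],
  [0.42,0.65,0,0],
  [0.42,0.65,0,0],
  [0.42,0.65,0,0],
])

```text
t: 2.55
ee_pos: [0.4074, -0.2475, 0.2313]
tool_rot: [0.0, 0.624, 0.782, -0.0]
contact_force: [0.1, -0.4, -0.6]
gripper_width: 0.0604
gripper_force: 0.0
```

```bash
cat >> h.py <<'E'
def togo(x,y,z,psi):
    "remaining shift in tool units for target (mm, deg)"
    s=bot.sense();w,a,b,d=s["tool_rot"];from scipy.spatial.transform import Rotation as R
    M=R.from_quat([a,b,d,w]).as_matrix();p=np.degrees(np.arctan2(M[1,0],M[0,0]))
    dl=M.T@(np.array([x,y,z])-s["ee_pos"]*1000)/50
    print("t",round(s["t"],2),"pos",np.round(s["ee_pos"]*1000,1),"psi",round(p,2),"togo",np.round(dl,3),"turn",round(((p-psi+180)%360-180)/6,3),"zax",np.round(M[:,2],3),"w",round(s["gripper_width"]*1000,1),"F",np.round(s["contact_force"],1),"q6",round(np.degrees(s["qpos"][5]),1),"gf",round(s["gripper_force"],1))
E
python3 - <<'E'
from h import *
togo(434,-221,100,103)
c=read_camera("top");r=mask(c,(460,315,499,360),.028,lambda P,f:(f.sum(2)<260)&(P[...,2]>.015));rect(r,"ball")
cv2.imwrite("pics/t1.png",cv2.resize(c["frame"][160:260,250:400],(750,500)))
E
```

```text
t 2.55 pos [ 407.4 -247.5  231.3] psi 102.82 togo [0.399 0.635 2.627] turn -0.03 zax [ 0. -0. -1.] w 60.4 F [ 0.1 -0.4 -0.6] q6 37.1 gf 0.0
ball 277 mean [ 421.2 -224.7] rect [ 432.  -213.7] [69.8 74. ] 1.5 pca 132.5
```

View pics/t1.png

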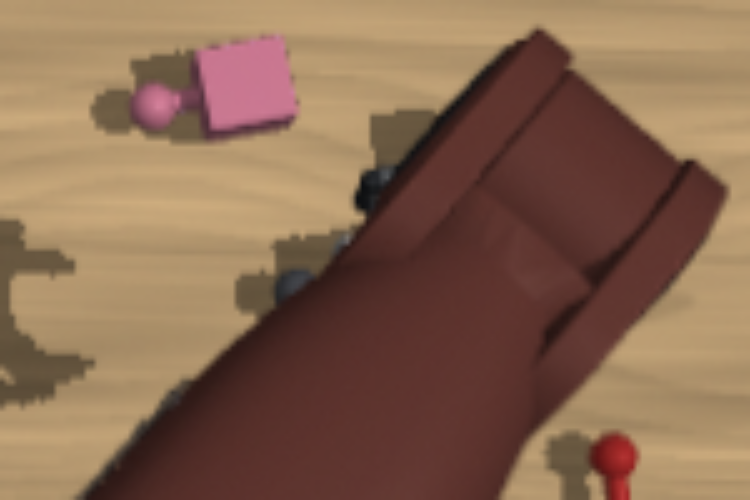

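The arm hides the weight in this view; only the ball's edge shows, at about (297,288) in the crop. I'll refine the ball from the first picture by colour.

```bash
python3 - <<'E'
from h import *
for n,zz in(("top",.028),("side",.028)):
    d=np.load(n+"0.npz");f=d["f"].astype(int);c=read_camera(n)
    b=(465,320,502,360) if n=="top" else (408,228,438,258)
    x0,y0,x1,y1=[int(a*.64) for a in b];g=f[y0:y1,x0:x1]
    m=(g[...,0]>g[...,2]-4)&(g.sum(2)<300)
    v,u=np.nonzero(m);q=proj(c,np.c_[u+x0,v+y0],zz);rect(q,n)
    print(m.astype(int) if n=="top" else "")
togo(434,-221,100,103)
E
```

```text
top 108 mean [ 438.2 -233.4] rect [ 442.8 -231.7] [49.9 49.9] 0.6 pca 105.1
[[0 0 0 0 0 0 0 0 0 0 0 0 0 0 0 0 0 0 0 0 0 0 0 0]
 [0 0 0 0 0 0 0 0 0 0 0 0 0 0 0 0 0 0 0 0 0 0 0 0]
 [0 0 0 0 0 0 0 0 0 0 0 0 0 0 0 0 0 0 0 0 0 0 0 0]
 [0 0 0 0 0 0 0 0 0 0 0 0 0 0 0 0 0 0 0 0 0 0 0 0]
 [0 0 0 0 0 0 0 0 0 0 0 0 0 0 0 0 0 0 0 0 0 1 0 0]
 [0 0 0 0 0 0 0 0 0 0 0 0 0 0 0 0 0 0 0 0 1 1 0 0]
 [0 0 0 0 0 0 0 0 0 0 0 0 0 0 0 0 0 0 0 0 1 1 0 0]
 [0 0 0 0 0 0 0 0 0 0 0 0 0 0 0 0 0 0 0 0 1 1 0 0]
 [0 0 0 0 0 0 0 0 0 0 0 0 0 0 0 0 0 0 0 0 1 1 0 0]
 [0 0 0 0 0 0 0 0 0 0 0 0 0 0 0 0 0 0 0 0 1 1 1 0]
 [0 0 0 0 0 0 0 0 0 0 0 1 1 1 1 0 0 0 0 0 1 1 1 0]
 [0 0 0 0 0 0 0 0 0 1 1 1 1 1 1 1 0 1 1 1 1 1 1 0]
 [0 0 0 0 0 0 0 0 0 1 1 1 1 1 1 1 1 1 1 1 1 1 1 0]
 [0 0 0 0 0 0 0 0 1 1 1 1 1 1 1 1 1 1 1 1 1 1 1 1]
 [0 0 0 0 0 0 0 0 1 1 1 1 1 1 1 1 1 1 1 1 0 1 1 1]
 [0 0 0 0 0 0 0 0 1 1 1 1 1 1 1 1 1 0 0 0 0 0 1 1]
 [0 0 0 0 0 0 0 0 0 1 1 1 1 1 1 1 1 0 0 0 0 0 1 1]
 [0 0 0 0 0 0 0 0 0 0 1 1 1 1 1 0 0 0 0 0 0 0 1 1]
 [0 0 0 0 0 0 0 0 0 0 0 0 0 0 0 0 0 0 0 0 0 0 1 1]
 [0 0 0 0 0 0 0 0 0 0 0 0 0 0 0 0 0 0 0 0 0 0 0 1]
 [0 0 0 0 0 0 0 0 0 0 0 0 0 0 0 0 0 0 0 0 0 0 0 0]
 [0 0 0 0 0 0 0 0 0 0 0 0 0 0 0 0 0 0 0 0 0 0 0 0]
 [0 0 0 0 0 0 0 0 0 0 0 0 0 0 0 0 0 0 0 0 0 0 0 0]
 [0 0 0 0 0 0 0 0 0 0 0 0 0 0 0 0 0 0 0 0 0 0 0 0]
 [0 0 0 0 0 0 0 0 0 0 0 0 0 0 0 0 0 0 0 0 0 0 0 0]
 [0 0 0 0 0 0 0 0 0 0 0 0 0 0 0 0 0 0 0 0 0 0 0 0]]
side 165 mean [ 442.6 -242.2] rect [ 443.8 -239.2] [53.1 75.4] 1.1 pca 91.1

t 2.7 pos [ 407.7 -247.2  231.2] psi 103.06 togo [0.391 0.632 2.624] turn 0.01 zax [-0.  0. -1.] w 60.1 F [ 0.4 -0.4  0.2] q6 36.9 gf 0.0
```

```bash
python3 - <<'E'
from h import *
c=read_camera("top");x0,y0=int(465*.64),int(320*.64)
print(proj(c,[[x0+12.2,y0+13.6]],.028)*1000)
E
```

```text
[[ 435.10451079 -220.84395104   28.        ]]
```

Call:
servo_tool([
  [0.13,0.22,0.3,0],
  [0.13,0.22,0.3,0],
  [0.13,0.21,0.3,0],
  [0,0,0.7,0],
  [0,0,0.7,0],
  [0,0,0.7,0],
  [0,0,0.5,0],
  [0,0,0.4,0],
  [0,0,0.3,0],
  [0,0,0.2,0],
  [0,0,0.06,0],
  [0,0,0,0],
])

```text
t: 3.95
ee_pos: [0.4336, -0.2229, 0.0083]
tool_rot: [-0.0, 0.623, 0.782, -0.0]
contact_force: [-0.8, -0.1, 0.6]
gripper_width: 0.06
gripper_force: 0.0
```

Call:
servo_tool([
  [0,0,0,0],
  [0,0,0,0],
  [0,0,0,0],
  [0,0,0,0],
  [0,0,0,0],
], hand=20, newtons=20)

```text
t: 4.45
ee_pos: [0.4343, -0.2226, 0.0087]
tool_rot: [0.0, 0.623, 0.783, 0.0]
contact_force: [0.1, 1.1, 4.4]
gripper_width: 0.0304
gripper_force: 19.6
```

Call:
servo_tool([
  [0,0,0,0],
  [0,0,0.05,0],
  [0,0,0.04,0],
  [0,0,0,0],
], hand=45)

```text
t: 4.85
ee_pos: [0.4335, -0.2222, 0.0033]
tool_rot: [-0.001, 0.623, 0.783, -0.0]
contact_force: [0.6, 0.6, 0.1]
gripper_width: 0.0451
gripper_force: 0.0
```

Call:
servo_tool([
  [0,0,0,0],
  [0,0,0,0],
  [0,0,0,0],
  [0,0,0,0],
  [0,0,0,0],
], hand=20)

```text
t: 5.35
ee_pos: [0.4337, -0.2224, 0.0037]
tool_rot: [-0.0, 0.623, 0.783, -0.0]
contact_force: [0.6, 0.2, -0.9]
gripper_width: 0.0305
gripper_force: 19.9
```

Call:
servo_tool([
  [0,0,-0.2,0],
  [0,0,-0.2,0],
  [0,0,-0.2,0],
  [0,0,-0.2,0],
  [0,0,-0.2,0],
  [0,0,-0.2,0],
  [0,0,-0.2,0],
  [0,0,-0.2,0],
  [0,0,-0.2,0],
  [0,0,-0.2,0],
  [0,0,-0.2,0],
  [0,0,0,0.6],
])

```text
t: 6.55
ee_pos: [0.4346, -0.2229, 0.1154]
tool_rot: [0.001, 0.647, 0.762, 0.0]
contact_force: [-0.5, 0.4, -5.2]
gripper_width: 0.0305
gripper_force: 20.2
```

```bash
python3 - <<'E'
from h import *
togo(466.5-.163*36,-326.5+.987*36,77,99.4)
c=read_camera("side");cv2.imwrite("pics/s1.png",cv2.resize(c["frame"][90:220,190:340],(750,650))[:600])
E
```

```text
t 6.55 pos [ 434.6 -222.9  115.4] psi 99.37 togo [-1.426  0.291  0.771] turn -0.006 zax [ 0.002 -0.001 -1.   ] w 30.5 F [-0.5  0.4 -5.2] q6 44.9 gf 20.2
```

View pics/s1.png

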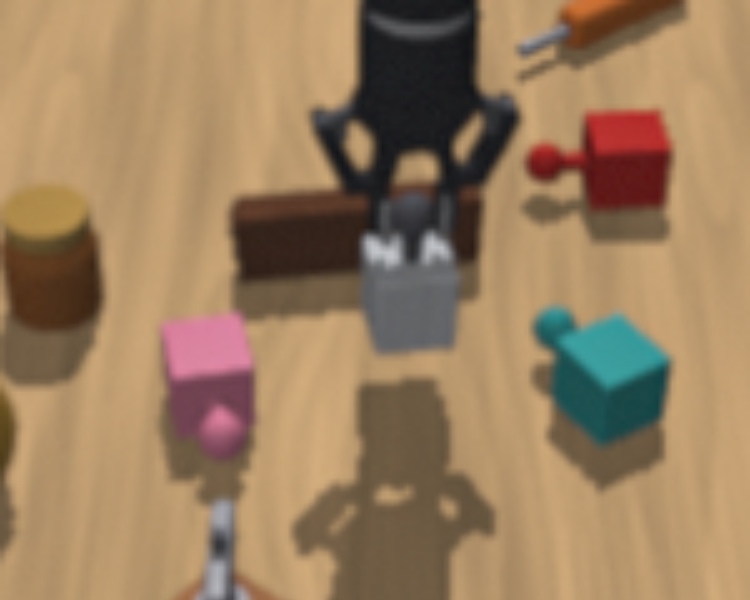

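The weight hangs upright from the ball, with its block at (410,300) in front of the fence. Next I'll carry it to the fence and lower it.

Call:
servo_tool([
  [-0.2,0,0,0],
  [-0.2,0,0,0],
  [-0.2,0,0,0],
  [-0.2,0,0,0],
  [-0.2,0,0,0],
  [-0.2,0,0,0],
  [-0.15,0,0,0],
  [-0.08,0,0,0],
  [0,0,0,0],
  [0,0,0.3,0],
  [0,0,0.3,0],
  [0,0,0.15,0],
])

```text
t: 7.8
ee_pos: [0.4449, -0.2921, 0.0753]
tool_rot: [-0.001, 0.647, 0.763, 0.0]
contact_force: [1.0, 2.0, 6.6]
gripper_width: 0.0306
gripper_force: 22.1
```

Call:
servo_tool([
  [0,0,0.06,0],
  [0,0,0.05,0],
  [0,0,0.05,0],
  [0,0,0.03,0],
  [0,0,0.02,0],
  [0,0,0,0],
])

```text
t: 8.4
ee_pos: [0.4476, -0.2932, 0.0684]
tool_rot: [0.002, 0.646, 0.763, 0.001]
contact_force: [-0.6, 6.1, 18.4]
gripper_width: 0.0303
gripper_force: 23.4
```

```bash
python3 - <<'E'
from h import *
togo(466.5-.163*36,-326.5+.987*36,67,99.4)
c=read_camera("side");cv2.imwrite("pics/s2.png",cv2.resize(c["frame"][90:220,190:340],(750,650))[:600])
E
```

```text
t 8.4 pos [ 447.6 -293.2   68.4] psi 99.45 togo [0.002 0.265 0.029] turn 0.008 zax [ 0.004 -0.001 -1.   ] w 30.3 F [-0.6  6.1 18.4] q6 39.4 gf 23.4
```

View pics/s2.png

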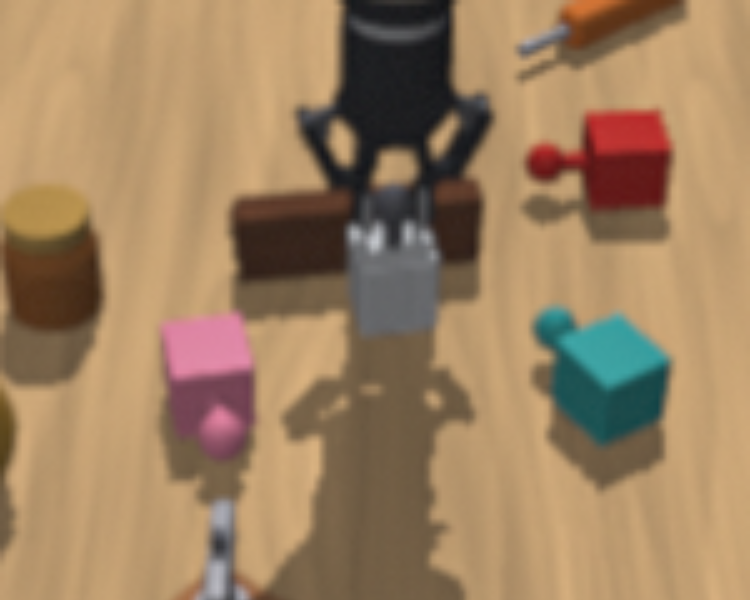

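The block, at (393,290), now stands by the fence with 18 N of downward pressure. I'll ease off, release and back away.

Call:
servo_tool([
  [0,0,-0.02,0],
  [0,0,-0.02,0],
  [0,0,0,0],
])

```text
t: 8.75
ee_pos: [0.4459, -0.293, 0.0684]
tool_rot: [0.0, 0.647, 0.763, 0.0]
contact_force: [0.9, 2.5, 6.7]
gripper_width: 0.0308
gripper_force: 22.8
```

Call:
servo_tool([
  [0,0,0,0],
  [0,0,0,0],
  [0,0,0,0],
  [0,0,0,0],
  [0,0,0,0],
  [0,0,0,0],
], hand=60)

```text
t: 9.35
ee_pos: [0.4455, -0.2931, 0.0678]
tool_rot: [-0.0, 0.647, 0.763, -0.0]
contact_force: [-0.3, 0.2, -0.1]
gripper_width: 0.0599
gripper_force: 0.0
```

Call:
servo_tool([
  [0,0,-0.3,0],
  [0,0,-0.5,0],
  [0,0,-0.7,0],
  [0,0,-0.9,0],
  [0,0,-0.9,0],
  [0,0,0,0],
])

```text
t: 9.95
ee_pos: [0.4479, -0.295, 0.2387]
tool_rot: [0.005, 0.647, 0.763, -0.0]
contact_force: [1.5, -0.5, -0.5]
gripper_width: 0.0598
gripper_force: 0.0
```

```bash
python3 - <<'E'
from h import *
togo(447.6,-293.2,68,99.4)
c=read_camera("side");cv2.imwrite("pics/s3.png",cv2.resize(c["frame"][90:220,190:340],(750,650))[:600])
x0,y0=190,90
P=cloud(c);f=c["frame"].astype(int);g=f[y0:y0+130,x0:x0+150]
q=P[y0:y0+130,x0:x0+150]
m=(g.max(2)-g.min(2)<25)&(g.min(2)>90)&(q[...,2]>.05)&(q[...,2]<.072)&(q[...,0]>.38)&(q[...,0]<.52)&(q[...,1]<-.2)
rect(q[m],"block top")
m=(g.max(2)-g.min(2)<30)&(q[...,2]>.085)&(q[...,2]<.125)&(q[...,0]>.38)&(q[...,0]<.52)&(q[...,1]<-.2)&(q[...,1]>-.36)
print(m.sum(),np.median(q[m],0)) if m.sum() else 0
E
```

```text
t 9.95 pos [ 447.9 -295.   238.7] psi 99.39 togo [ 0.061 -0.02   3.414] turn -0.001 zax [ 0.007 -0.006 -1.   ] w 59.8 F [ 1.5 -0.5 -0.5] q6 39.4 gf 0.0
block top 151 mean [ 445.2 -276.3] rect [ 445.2 -282.4] [55.2 58.5] 10.7 pca 3.9
62 [ 0.44395819 -0.27416777  0.09925104]
```

View pics/s3.png

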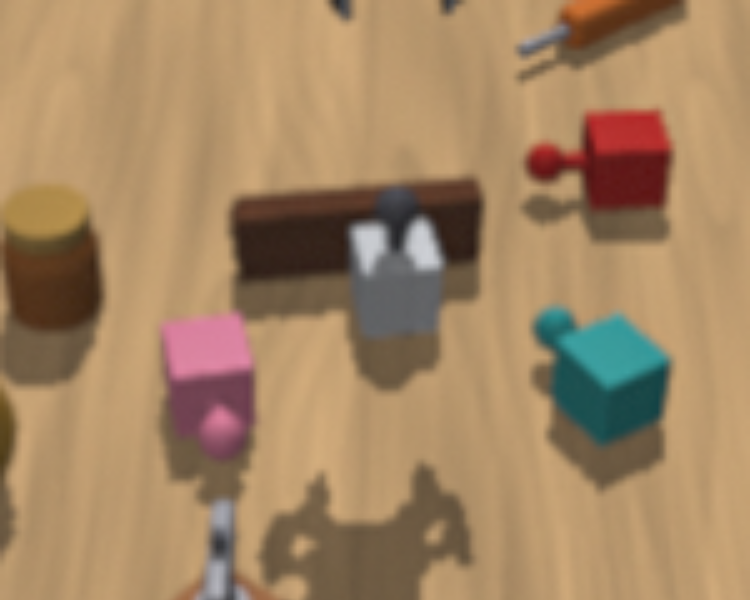

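```bash
python3 - <<'E'
from h import *
c=read_camera("side");pr=lambda L,z:proj(c,np.array(L)/5+[190,90]-0.4,z)*1000
print("face bottom",pr([(240,279),(345,273)],0)); print("face top",pr([(235,212),(340,206),(478,195)],60/1000))
print("block front bottom",pr([(360,336),(436,332)],0)); print("block front top",pr([(355,279),(441,271)],.06))
print("ball",pr([(396,203)],.092))
c=read_camera("top");f=c["frame"].astype(int)
rect(mask(c,(480,295,560,370),.06,lambda P,f:(f.min(2)>120)&(f.max(2)-f.min(2)<40)),"top block")
cv2.imwrite("pics/t2.png",cv2.resize(c["frame"][180:260,290:390],(750,600)))
E
```

```text
face bottom [[ 557.66540771 -318.21375263    0.        ]
 [ 480.76528141 -326.74395314    0.        ]]
face top [[ 559.16389067 -319.87520899   60.        ]
 [ 484.32343167 -328.37893067   60.        ]
 [ 385.16484493 -343.66587982   60.        ]]
block front bottom [[ 468.47340134 -255.71741117    0.        ]
 [ 414.42735487 -261.27402048    0.        ]]
block front top [[ 471.97599809 -245.61004045   60.        ]
 [ 412.81414984 -255.64963955   60.        ]]
ball [[ 444.542017   -290.01640062   92.        ]]Traceback (most recent call last):
  File "<stdin>", line 7, in <module>
  File "h.py", line 24, in mask
    n,l,s,_=cv2.connectedComponentsWithStats(ok);k=1+np.argmax(s[1:,4]);m=l==k
                                                     ~~~~~~~~~^^^^^^^^^
    return _wrapfunc(a, 'argmax', axis=axis, out=out, **kwds)
    return bound(*args, **kwds)
ValueError: attempt to get argmax of an empty sequence
```

Call:
servo_tool([
  [0.06,0,0.9,0],
  [0,0,0.9,0],
  [0,0,0.8,0],
  [0,0,0.5,0],
  [0,0,0.25,0],
  [0,0,0.07,0],
  [0,0,0,0],
])

```text
t: 10.8
ee_pos: [0.4451, -0.2901, 0.0618]
tool_rot: [-0.0, 0.647, 0.763, -0.0]
contact_force: [-0.1, 0.2, 0.2]
gripper_width: 0.0602
gripper_force: 0.0
```

Call:
servo_tool([
  [0,0,0,0],
  [0,0,0,0],
  [0,0,0,0],
  [0,0,0,0],
  [0,0,0,0],
], hand=20, newtons=40)

```text
t: 11.3
ee_pos: [0.4457, -0.2908, 0.0631]
tool_rot: [0.001, 0.647, 0.763, -0.0]
contact_force: [-1.8, -0.0, 6.7]
gripper_width: 0.0299
gripper_force: 38.9
```

Call:
servo_tool([
  [0,0,-0.1,0],
  [0,0,-0.1,0],
  [0,0,0,0],
  [-0.06,0,0,0],
  [-0.06,0,0,0],
  [-0.06,0,0,0],
  [0,0,0,0],
  [0,0,0,0],
])

```text
t: 12.1
ee_pos: [0.4464, -0.299, 0.0716]
tool_rot: [-0.0, 0.647, 0.763, 0.0]
contact_force: [-0.8, 0.2, -4.7]
gripper_width: 0.0298
gripper_force: 39.9
```

```bash
python3 - <<'E'
from h import *
togo(447.6,-293.2,68,99.4)
c=read_camera("side");cv2.imwrite("pics/s4.png",cv2.resize(c["frame"][100:180,220:320],(750,600)))
E
```

```text
t 12.1 pos [ 446.4 -299.    71.6] psi 99.38 togo [0.11  0.042 0.073] turn -0.004 zax [-0.  0. -1.] w 29.8 F [-0.8  0.2 -4.7] q6 39.0 gf 39.9
```

View pics/s4.png

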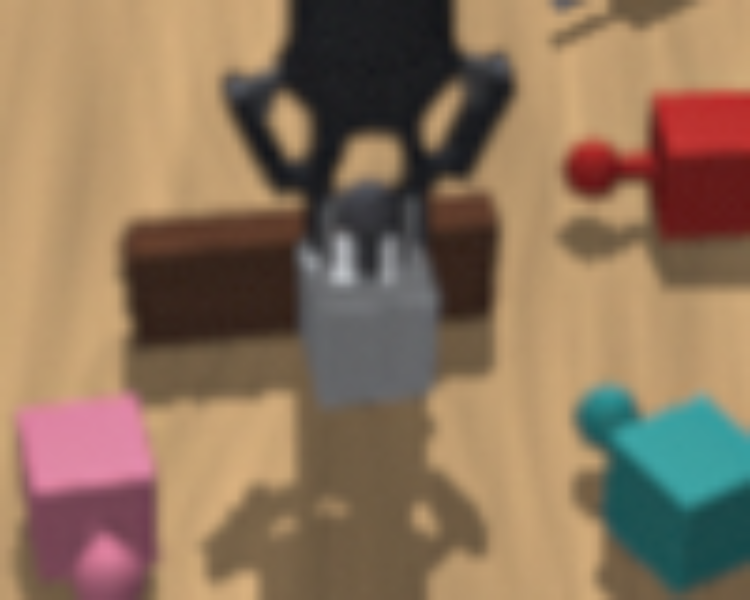

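The weight hangs just clear of the bench at (365,320), closer to the fence. I'll lower it, release it and lift away.

Call:
servo_tool([
  [0,0,0.06,0],
  [0,0,0.06,0],
  [0,0,0.04,0],
  [0,0,0.02,0],
  [0,0,0,0],
], newtons=20)

```text
t: 12.65
ee_pos: [0.4464, -0.2989, 0.0633]
tool_rot: [0.0, 0.647, 0.763, -0.0]
contact_force: [-2.9, 0.6, 4.1]
gripper_width: 0.0298
gripper_force: 40.3
```

Call:
servo_tool([
  [0,0,0,0],
  [0,0,0,0],
  [0,0,0,0],
  [0,0,0,0],
  [0,0,0,0],
  [0,0,-0.4,0],
  [0,0,-0.8,0],
  [0,0,-0.9,0],
  [0,0,-0.9,0],
  [0,0,-0.6,0],
  [0,0,0,0],
], hand=60)

```text
t: 13.75
ee_pos: [0.4483, -0.3005, 0.2473]
tool_rot: [0.004, 0.647, 0.763, -0.0]
contact_force: [0.2, -1.2, -0.8]
gripper_width: 0.0603
gripper_force: 0.0
```

```bash
python3 - <<'E'
from h import *
togo(447.6,-293.2,68,99.4)
c=read_camera("side");cv2.imwrite("pics/s5.png",cv2.resize(c["frame"][100:180,220:320],(750,600)))
E
```

```text
t 13.75 pos [ 448.3 -300.5  247.3] psi 99.39 togo [ 0.168 -0.007  3.585] turn -0.002 zax [ 0.006 -0.005 -1.   ] w 60.3 F [ 0.2 -1.2 -0.8] q6 39.0 gf 0.0
```

View pics/s5.png

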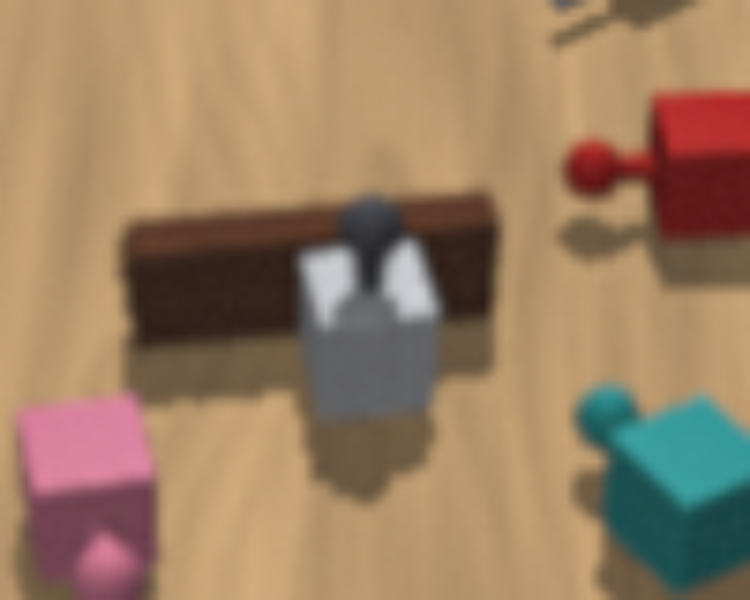

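The weight stands upright, with its front bottom edge near (372,418). I'll measure the gap from depth, comparing the block's front plane with the fence face.

```bash
python3 - <<'E'
from h import *
for i in range(2):
    c=read_camera("side");P=cloud(c)
    def reg(x0,y0,x1,y1):
        q=P[100+int(y0/7.5):100+int(y1/7.5),220+int(x0/7.5):220+int(x1/7.5)].reshape(-1,3);return q[np.isfinite(q).all(1)&(q[:,2]<.3)]
    F=np.r_[reg(150,255,290,325),reg(450,240,480,300)];B=reg(328,345,420,400);T=np.r_[reg(310,265,345,290),reg(392,255,425,290)]
    n=np.array([-.163,.987,0])
    print("fence n",np.median(F@n),"block front n",np.median(B@n),"gap+56:",np.median(B@n)-np.median(F@n),"top z",T[:,2].mean(), T.mean(0), B.mean(0),F.mean(0),len(F),len(B))
E
```

```text
fence n -0.39864832879858714 block front n -0.3346721032803175 gap+56: 0.06397622551826965 top z 0.058165288179855376 [ 0.44539835 -0.30270289  0.05816529] [ 0.44266025 -0.2661787   0.02760027] [ 0.49702036 -0.32172279  0.0342938 ] 193 91
fence n -0.398529396587486 block front n -0.3344397112791414 gap+56: 0.06408968530834458 top z 0.05806039556497584 [ 0.44538683 -0.30284016  0.0580604 ] [ 0.44265599 -0.26598766  0.02775955] [ 0.49720024 -0.32155693  0.03449007] 193 91
```

Call:
servo_tool([
  [0.08,-0.02,0.9,0],
  [0,0,0.9,0],
  [0,0,0.8,0],
  [0,0,0.6,0],
  [0,0,0.3,0],
  [0,0,0.13,0],
  [0,0,0,0],
])

```text
t: 14.6
ee_pos: [0.4439, -0.2943, 0.0599]
tool_rot: [-0.001, 0.647, 0.763, 0.0]
contact_force: [0.2, -0.2, 0.9]
gripper_width: 0.0602
gripper_force: 0.0
```

Call:
servo_tool([
  [0,0,0,0],
  [0,0,0,0],
  [0,0,0,0],
  [0,0,0,0],
  [0,0,0,0],
], hand=20, newtons=50)

```text
t: 15.1
ee_pos: [0.4454, -0.2957, 0.0623]
tool_rot: [0.001, 0.647, 0.763, -0.0]
contact_force: [-2.1, 0.4, 6.3]
gripper_width: 0.0298
gripper_force: 49.0
```

Call:
servo_tool([
  [0,0,-0.1,0],
  [0,0,-0.2,0],
  [0,0,-0.4,0],
  [0,0,-0.5,0],
  [0,0,-0.5,0],
  [0,0,-0.5,0],
  [0,0,-0.3,0],
  [0,0,-0.1,0],
  [0,0,0,0],
])

```text
t: 16.0
ee_pos: [0.445, -0.2953, 0.1919]
tool_rot: [0.0, 0.647, 0.763, -0.0]
contact_force: [0.1, -0.4, -6.0]
gripper_width: 0.0299
gripper_force: 50.1
```

```bash
python3 - <<'E'
from h import *
togo(526.5,155.5,112,99.4)
E
```

```text
t 16.0 pos [ 445.  -295.3  191.9] psi 99.39 togo [8.629 3.078 1.593] turn -0.001 zax [ 0.001 -0.001 -1.   ] w 29.9 F [ 0.1 -0.4 -6. ] q6 39.2 gf 50.1
```

Call:
servo_tool([
  [0.2,0.07,0,0],
  [0.4,0.14,0,0],
  [0.5,0.18,0,0],
  [0.5,0.18,0,0],
  [0.5,0.18,0,0],
  [0.5,0.18,0,0],
  [0.5,0.18,0,0],
  [0.5,0.18,0,0],
  [0.5,0.18,0,0],
  [0.5,0.18,0,0],
  [0.5,0.18,0,0],
  [0.5,0.18,0,0],
])

```text
t: 17.2
ee_pos: [0.4973, -0.0006, 0.1902]
tool_rot: [-0.001, 0.647, 0.763, -0.001]
contact_force: [-0.1, -0.2, -4.2]
gripper_width: 0.0301
gripper_force: 50.0
```

Call:
servo_tool([
  [0.5,0.18,0,0],
  [0.5,0.18,0,0],
  [0.5,0.18,0,0],
  [0.5,0.18,0,0],
  [0.4,0.14,0,0],
  [0.3,0.11,0,0],
  [0.2,0.07,0,0],
  [0.1,0.03,0,0],
  [0,0,0,0],
  [0,0,0,0],
  [0,0,0,0],
])

```text
t: 18.3
ee_pos: [0.5266, 0.1534, 0.1913]
tool_rot: [0.0, 0.647, 0.762, -0.0]
contact_force: [-0.1, -0.1, -4.7]
gripper_width: 0.0298
gripper_force: 50.0
```

```bash
python3 - <<'E'
from h import *
togo(526.5,155.5,112,99.4)
c=read_camera("side");cv2.imwrite("pics/s6.png",cv2.resize(c["frame"][150:300,160:310],(600,600)))
E
```

```text
t 18.3 pos [526.6 153.4 191.3] psi 99.34 togo [0.041 0.005 1.586] turn -0.011 zax [-0. -0. -1.] w 29.8 F [-0.1 -0.1 -4.7] q6 89.3 gf 50.0
```

View pics/s6.png

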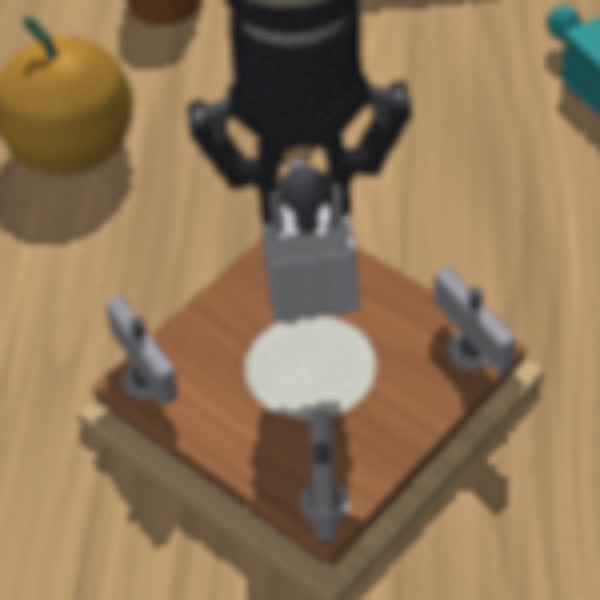

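The weight hangs above the disc at (310,265), clear of all four nuts. I'll lower it gently.

Call:
servo_tool([
  [0.04,0,0.2,0],
  [0,0,0.3,0],
  [0,0,0.3,0],
  [0,0,0.3,0],
  [0,0,0.2,0],
  [0,0,0.1,0],
  [0,0,0.06,0],
  [0,0,0.04,0],
  [0,0,0.04,0],
  [0,0,0.04,0],
  [0,0,0.03,0],
  [0,0,0,0],
], newtons=25)

```text
t: 19.55
ee_pos: [0.5263, 0.1562, 0.1107]
tool_rot: [-0.0, 0.647, 0.763, 0.0]
contact_force: [0.4, -0.6, -4.9]
gripper_width: 0.0299
gripper_force: 49.9
```

Call:
servo_tool([
  [0,0,0.03,0],
  [0,0,0.02,0],
  [0,0,0,0],
])

```text
t: 19.85
ee_pos: [0.5264, 0.1562, 0.1085]
tool_rot: [0.0, 0.647, 0.763, 0.0]
contact_force: [-1.6, 0.1, -0.4]
gripper_width: 0.0296
gripper_force: 50.2
```

Call:
servo_tool([
  [0,0,0.02,0],
  [0,0,0,0],
])

```text
t: 20.05
ee_pos: [0.5265, 0.1563, 0.1084]
tool_rot: [0.0, 0.647, 0.763, 0.0]
contact_force: [-4.9, -1.1, 8.9]
gripper_width: 0.0299
gripper_force: 50.8
```

Call:
servo_tool([
  [0,0,0,0],
  [0,0,0,0],
  [0,0,0,0],
  [0,0,0,0],
  [0,0,0,0],
  [0,0,-0.4,0],
  [0,0,-0.8,0],
  [0,0,-0.9,0],
  [0,0,-0.3,0],
  [0,0,0,0],
], hand=60)

```text
t: 21.05
ee_pos: [0.528, 0.1564, 0.23]
tool_rot: [0.002, 0.647, 0.763, 0.002]
contact_force: [0.2, -0.2, 0.4]
gripper_width: 0.0602
gripper_force: 0.0
```

```bash
python3 - <<'E'
from h import *
c=read_camera("side");P=cloud(c);f=c["frame"].astype(int)
q=P[150:300,160:310];g=f[150:300,160:310]
gray=(g.max(2)-g.min(2)<30)
ok=np.hypot(q[...,0]-.5265,q[...,1]-.1555)<.06
m=gray&ok&(q[...,2]>.095)&(q[...,2]<.115);rect(q[m],"block top");print(q[m].mean(0))
m=gray&ok&(q[...,2]>.122)&(q[...,2]<.165);print("ball",m.sum(),np.median(q[m],0),q[m][:,2].max())
v,u=np.nonzero(m);print("ball ray",proj(c,[[u.mean()+160,v.mean()+150]],.138))
m=gray&ok&(q[...,2]>.055)&(q[...,2]<.1);print("front",m.sum(),[np.round(np.median(q[m&(q[...,2]>a)&(q[...,2]<a+.015)],0),4) for a in(.055,.07,.085)])
togo(638,171.6,120,0)
E
```

```text
block top 315 mean [524.7 168.1] rect [525.5 160.7] [55.9 56.8] 10.3 pca 0.1
[0.5247363  0.16809721 0.10521793]
ball 114 [0.5249412  0.16641262 0.14710471] 0.15578070660058818
ball ray [[0.52583411 0.15851916 0.138     ]]
front 227 [array([0.5217, 0.1855, 0.0622]), array([0.5237, 0.1862, 0.077 ]), array([0.5207, 0.1852, 0.0927])]
t 21.1 pos [527.  156.3 228. ] psi 99.39 togo [-0.059  2.236  2.165] turn 16.565 zax [ 0.002  0.    -1.   ] w 60.0 F [ 0.1 -0.7 -1.1] q6 89.5 gf 0.0
```

Call:
servo_tool([
  [0,0,0,-1],
  [0,0,0,-1],
  [0,0,0,-1],
  [0,0,0,-1],
  [0,0,0,-0.33],
  [-0.2,0.4,0,0],
  [-0.2,0.4,0,0],
  [-0.2,0.4,0,0],
  [-0.2,0.4,0,0],
  [-0.2,0.4,0,0],
  [0,0,0,0],
  [0,0,0,0],
], hand=40, newtons=70)

```text
t: 22.3
ee_pos: [0.6359, 0.1731, 0.2252]
tool_rot: [-0.001, 0.459, 0.888, -0.001]
contact_force: [-0.4, 0.3, -1.1]
gripper_width: 0.04
gripper_force: 0.0
```

```bash
python3 - <<'E'
from h import *
togo(638,171.6,63,125.4)
# refine bars from side camera (top hidden): pixels of gray bars at z .08-.115
c=read_camera("side");P=cloud(c);f=c["frame"].astype(int)
g=f;gray=(g.max(2)-g.min(2)<40)
for n,(x,y) in dict(top=(638,171.6),left=(509.9,267.5),bot=(414,139.4),right=(542.1,43.5)).items():
    m=gray&(np.hypot(P[...,0]*1000-x,P[...,1]*1000-y)<50)&(P[...,2]>.075)&(P[...,2]<.12)
    v,u=np.nonzero(m);rect(P[m],n)
E
```

```text
t 22.3 pos [635.9 173.1 225.2] psi 125.37 togo [-0.053  0.025  3.244] turn -0.005 zax [-0.003 -0.001 -1.   ] w 40.0 F [-0.4  0.3 -1.1] q6 63.5 gf 0.0
top 168 mean [638.1 181.4] rect [640.6 175.1] [14.3 78.9] 33.5 pca 125.2
left 174 mean [513.  276.3] rect [513.6 270. ] [13.7 81.5] 5.4 pca 95.3
bot 202 mean [416.9 147.1] rect [416.9 142.3] [14.9 79.2] 35.9 pca 126.4
right 129 mean [544.4  54.1] rect [545.  48.] [79.5 14. ] 88.3 pca 88.2
```

Call:
servo_tool([
  [-0.05,0.02,0.5,0],
  [0,0,0.6,0],
  [0,0,0.6,0],
  [0,0,0.6,0],
  [0,0,0.4,0],
  [0,0,0.3,0],
  [0,0,0.2,0],
  [0,0,0.04,0],
  [0,0,0,0],
])

```text
t: 23.25
ee_pos: [0.6389, 0.1718, 0.0656]
tool_rot: [0.0, 0.459, 0.888, 0.0]
contact_force: [-0.8, -0.8, -0.1]
gripper_width: 0.0402
gripper_force: 0.0
```

Call:
servo_tool([
  [0,0,0,0],
  [0,0,0,0],
  [0,0,0,0],
  [0,0,0,0],
  [0,0,0,0],
], hand=5)

```text
t: 23.75
ee_pos: [0.6407, 0.1726, 0.0666]
tool_rot: [0.001, 0.459, 0.889, 0.001]
contact_force: [2.9, 3.7, 2.1]
gripper_width: 0.0127
gripper_force: 70.7
```

Call:
servo_tool([
  [0,0.04,0,0.5],
  [0,0,0,0.7],
  [0,0,0,0.8],
  [0,0,0,0.8],
  [0,0,0,0.8],
  [0,0,0,0.8],
  [0,0,0,0.7],
  [0,0,0,0.4],
  [0,0,0,0],
])

```text
t: 24.65
ee_pos: [0.641, 0.1728, 0.0666]
tool_rot: [0.0, 0.693, 0.721, 0.0]
contact_force: [-2.4, -1.4, 7.2]
gripper_width: 0.0131
gripper_force: 71.5
```

```bash
python3 - <<'E'
from h import *
togo(414,139.4,120,125.4);print(bot.sense()["moment"])
E
```

```text
t 24.65 pos [641.  172.8  66.6] psi 92.28 togo [-0.487 -4.561 -1.072] turn -5.52 zax [ 0.001 -0.    -1.   ] w 13.1 F [-2.4 -1.4  7.2] q6 96.5 gf 71.5
[-0.30226277  0.6596792  -0.12815812]
```

Call:
servo_tool([
  [0,0,0,0],
  [0,0,0,0],
  [0,0,0,0],
  [0,0,-0.6,0],
  [0,0,-0.7,0],
  [0,0,-0.4,-1],
  [0,0,-0.4,-1],
  [0,0,-0.3,-1],
  [0,0,-0.1,-1],
  [0,0,0,-1],
  [0,0,0,-0.52],
], hand=40)

```text
t: 25.75
ee_pos: [0.6408, 0.173, 0.1905]
tool_rot: [0.0, 0.456, 0.89, 0.0]
contact_force: [-0.7, -0.1, 0.3]
gripper_width: 0.0403
gripper_force: 0.0
```

Call:
servo_tool([
  [0.13,-0.25,0,0],
  [0.26,-0.5,0,0],
  [0.3,-0.6,0,0],
  [0.3,-0.6,0,0],
  [0.3,-0.6,0,0],
  [0.3,-0.6,0,0],
  [0.26,-0.5,0,0],
  [0.15,-0.25,0,0],
  [0.08,-0.15,0,0],
  [0,0,0,0],
])

```text
t: 26.75
ee_pos: [0.415, 0.1401, 0.1906]
tool_rot: [0.0, 0.458, 0.889, 0.0]
contact_force: [0.2, 0.7, -0.8]
gripper_width: 0.0398
gripper_force: 0.0
```

```bash
python3 - <<'E'
from h import *
togo(415,140.5,65,125.8)
E
```

```text
t 26.75 pos [415.  140.1 190.6] psi 125.5 togo [0.008 0.004 2.511] turn -0.05 zax [ 0.  0. -1.] w 39.8 F [ 0.2  0.7 -0.8] q6 63.6 gf 0.0
```

Call:
servo_tool([
  [0,0,0.4,0],
  [0,0,0.5,0],
  [0,0,0.5,0],
  [0,0,0.4,0],
  [0,0,0.4,0],
  [0,0,0.2,0],
  [0,0,0.11,0],
  [0,0,0,0],
])

```text
t: 27.55
ee_pos: [0.4157, 0.1401, 0.0646]
tool_rot: [-0.0, 0.458, 0.889, -0.0]
contact_force: [-0.2, -1.1, -0.2]
gripper_width: 0.0399
gripper_force: 0.0
```

Call:
servo_tool([
  [0,0,0,0],
  [0,0,0,0],
  [0,0,0,0],
  [0,0,0,0],
  [0,0,0,0],
], hand=5)

```text
t: 28.05
ee_pos: [0.4167, 0.1405, 0.0657]
tool_rot: [0.001, 0.458, 0.889, 0.001]
contact_force: [2.1, 2.6, 6.5]
gripper_width: 0.0126
gripper_force: 70.1
```

Call:
servo_tool([
  [0,0,0,0.5],
  [0,0,0,0.7],
  [0,0,0,0.8],
  [0,0,0,0.8],
  [0,0,0,0.8],
  [0,0,0,0.8],
  [0,0,0,0.7],
  [0,0,0,0.4],
  [0,0,0,0],
])

```text
t: 28.95
ee_pos: [0.417, 0.1407, 0.0657]
tool_rot: [0.001, 0.692, 0.722, 0.001]
contact_force: [3.1, 2.2, 5.0]
gripper_width: 0.0127
gripper_force: 70.1
```

```bash
python3 - <<'E'
from h import *
togo(415,140.5,65,53.2);print(bot.sense()["moment"])
c=read_camera("top");f=c["frame"]
rect(mask(c,(290,215,320,255),.099,lambda P,f:(P[...,2]>.08)&(P[...,2]<.13)),"topnut")
E
```

```text
t 28.95 pos [417.  140.7  65.7] psi 92.42 togo [-0.002 -0.039  0.014] turn 6.536 zax [ 0.003  0.001 -1.   ] w 12.7 F [3.1 2.2 5. ] q6 96.7 gf 70.1
[ 0.65499345 -0.26079816 -0.13009325]
topnut 98 mean [636.6 162.6] rect [637.7 162.3] [19.3 58.8] 5.2 pca 91.4
```

Call:
servo_tool([
  [0,0,0,0.5],
  [0,0,0,0.8],
  [0,0,0,0.8],
  [0,0,0,0.8],
  [0,0,0,0.8],
  [0,0,0,0.8],
  [0,0,0,0.7],
  [0,0,0,0.6],
  [0,0,0,0.5],
  [0,0,0,0.3],
  [0,0,0,0.3],
  [0,0,0,0],
])

```text
t: 30.2
ee_pos: [0.4173, 0.1406, 0.0657]
tool_rot: [0.0, 0.902, 0.432, 0.002]
contact_force: [4.0, 1.8, 6.0]
gripper_width: 0.013
gripper_force: 76.0
```

```bash
python3 - <<'E'
from h import *
togo(641,173,65,92.4);print(bot.sense()["moment"])
E
```

```text
t 30.2 pos [417.3 140.6  65.7] psi 51.17 togo [3.311 3.079 0.031] turn -6.872 zax [ 0.004  0.001 -1.   ] w 13.0 F [4.  1.8 6. ] q6 137.9 gf 76.0
[ 0.55386334 -0.68501548  1.41844936]
```

Call:
servo_tool([
  [0,0,0,0],
  [0,0,0,0],
  [0,0,0,0],
  [0,0,-0.6,0],
  [0,0,-0.7,0],
  [0,0,-0.4,-1],
  [0,0,-0.4,-1],
  [0,0,-0.3,-1],
  [0,0,-0.1,-1],
  [0,0,0,-1],
  [0,0,0,-1],
  [0,0,0,-0.87],
], hand=40)

```text
t: 31.4
ee_pos: [0.415, 0.1399, 0.1896]
tool_rot: [-0.0, 0.691, 0.723, -0.0]
contact_force: [0.0, -0.4, -0.5]
gripper_width: 0.04
gripper_force: 0.0
```

Call:
servo_tool([
  [0.03,0.3,0,0],
  [0.05,0.5,0,0],
  [0.07,0.65,0,0],
  [0.07,0.65,0,0],
  [0.07,0.65,0,0],
  [0.07,0.65,0,0],
  [0.05,0.5,0,0],
  [0.03,0.3,0,0],
  [0.02,0.2,0,0],
  [0.01,0.1,0,0],
  [0,0,0,0],
])

```text
t: 32.5
ee_pos: [0.6392, 0.1725, 0.1892]
tool_rot: [-0.0, 0.693, 0.721, -0.0]
contact_force: [-0.4, -0.3, -1.1]
gripper_width: 0.0401
gripper_force: 0.0
```

```bash
python3 - <<'E'
from h import *
togo(641,173,65,92.4)
c=read_camera("side");P=cloud(c);g=c["frame"].astype(int);gray=(g.max(2)-g.min(2)<40)
for n,(x,y) in dict(top=(641,173),left=(510.9,268.5),bot=(416.9,140.4),right=(544.1,44.5)).items():
    m=gray&(np.hypot(P[...,0]*1000-x,P[...,1]*1000-y)<50)&(P[...,2]>.075)&(P[...,2]<.12)
    rect(P[m],n)
E
```

```text
t 32.5 pos [639.2 172.5 189.2] psi 92.3 togo [0.009 0.038 2.483] turn -0.017 zax [-0.001 -0.    -1.   ] w 40.1 F [-0.4 -0.3 -1.1] q6 96.5 gf 0.0
top 151 mean [639.1 180.4] rect [640.7 175.4] [14.3 79.2] 3.9 pca 92.1
left 175 mean [513.  276.5] rect [513.6 270.4] [13.7 81.2] 5.4 pca 95.2
bot 194 mean [418.1 147.1] rect [417.7 142.4] [83.3 14.8] 53.5 pca 51.8
right 129 mean [544.4  54.4] rect [545.2  46.7] [80.4 13.8] 89.0 pca 88.3
```

Call:
servo_tool([
  [0,0.04,0.4,0],
  [0,0,0.5,0],
  [0,0,0.5,0],
  [0,0,0.4,0],
  [0,0,0.4,0],
  [0,0,0.2,0],
  [0,0,0.08,0],
  [0,0,0,0],
])

```text
t: 33.35
ee_pos: [0.6412, 0.1727, 0.066]
tool_rot: [-0.0, 0.693, 0.721, -0.0]
contact_force: [-0.1, -0.3, 0.0]
gripper_width: 0.0402
gripper_force: 0.0
```

Call:
servo_tool([
  [0,0,0,0],
  [0,0,0,0],
  [0,0,0,0],
  [0,0,0,0],
  [0,0,0,0],
], hand=5)

```text
t: 33.85
ee_pos: [0.6411, 0.1728, 0.0671]
tool_rot: [-0.0, 0.693, 0.721, 0.0]
contact_force: [-5.1, -1.2, 6.7]
gripper_width: 0.0129
gripper_force: 69.3
```

Call:
servo_tool([
  [0,0,0,0.5],
  [0,0,0,0.8],
  [0,0,0,0.8],
  [0,0,0,0.8],
  [0,0,0,0.8],
  [0,0,0,0.8],
  [0,0,0,0.7],
  [0,0,0,0.6],
  [0,0,0,0.5],
  [0,0,0,0.3],
  [0,0,0,0.3],
  [0,0,0,0],
])

```text
t: 35.05
ee_pos: [0.6414, 0.1727, 0.0671]
tool_rot: [0.0, 0.903, 0.43, 0.0]
contact_force: [-4.0, -3.1, 6.1]
gripper_width: 0.0127
gripper_force: 76.0
```

```bash
python3 - <<'E'
from h import *
togo(511,269,65,94.5);print(bot.sense()["moment"])
E
```

```text
t 35.05 pos [641.4 172.7  67.1] psi 50.98 togo [-0.145 -3.239  0.04 ] turn -7.254 zax [ 0.001 -0.    -1.   ] w 12.7 F [-4.  -3.1  6.1] q6 137.8 gf 76.0
[-0.40614724  0.67741162  1.6136728 ]
```

Call:
servo_tool([
  [0,0,0,0],
  [0,0,0,0],
  [0,0,0,0],
  [0,0,-0.6,0],
  [0,0,-0.7,0],
  [0,0,-0.4,-1],
  [0,0,-0.4,-1],
  [0,0,-0.3,-1],
  [0,0,-0.1,-1],
  [0,0,0,-1],
  [0,0,0,-1],
  [0,0,0,-1],
], hand=40)

```text
t: 36.25
ee_pos: [0.6414, 0.1726, 0.1909]
tool_rot: [0.0, 0.687, 0.726, 0.0]
contact_force: [0.5, 0.7, -0.2]
gripper_width: 0.0399
gripper_force: 0.0
```

Call:
servo_tool([
  [0,0,0,-0.25],
  [0.2,-0.23,0,0],
  [0.4,-0.46,0,0],
  [0.45,-0.52,0,0],
  [0.45,-0.52,0,0],
  [0.3,-0.35,0,0],
  [0.2,-0.23,0,0],
  [0.1,-0.12,0,0],
  [0,0,0,0],
])

```text
t: 37.15
ee_pos: [0.512, 0.2684, 0.1909]
tool_rot: [0.0, 0.679, 0.734, 0.0]
contact_force: [0.5, 0.6, 0.7]
gripper_width: 0.0404
gripper_force: 0.0
```

```bash
python3 - <<'E'
from h import *
togo(511.5,268.5,65,94.5)
c=read_camera("side");P=cloud(c);g=c["frame"].astype(int);gray=(g.max(2)-g.min(2)<40)
for n,(x,y) in dict(top=(641,173),left=(510.9,268.5),bot=(416.9,140.4),right=(544.1,44.5)).items():
    m=gray&(np.hypot(P[...,0]*1000-x,P[...,1]*1000-y)<50)&(P[...,2]>.075)&(P[...,2]<.12)
    rect(P[m],n)
E
```

```text
t 37.15 pos [512.  268.4 190.9] psi 94.41 togo [ 0.004 -0.01   2.519] turn -0.015 zax [ 0. -0. -1.] w 40.4 F [0.5 0.6 0.7] q6 106.0 gf 0.0
top 228 mean [640.1 177.9] rect [639.7 174.7] [77.7 16.3] 54.7 pca 54.3
left 173 mean [513.  276.3] rect [513.7 270.1] [13.8 79.8] 5.4 pca 95.2
bot 191 mean [418.4 147.7] rect [417.3 143.5] [78.3 14.5] 50.9 pca 51.9
right 0 mean [nan nan] rect [0. 0.] [0. 0.] 0.0 pca 90.0h.py:18: RuntimeWarning: Mean of empty slice.
  r=cv2.minAreaRect((Q[:,:2]*1000).astype(np.float32));m=Q[:,:2]-Q[:,:2].mean(0);w,V=np.linalg.eigh(m.T@m)
  ret = um.true_divide(
h.py:19: RuntimeWarning: Mean of empty slice.
  print(n,len(Q),"mean",np.round(Q[:,:2].mean(0)*1000,1),"rect",np.round(r[0],1),np.round(r[1],1),round(r[2],1),"pca",round(np.degrees(np.arctan2(V[1,1],V[0,1]))%180,1));return r
```

Call:
servo_tool([
  [0,0,0.4,0],
  [0,0,0.5,0],
  [0,0,0.5,0],
  [0,0,0.4,0],
  [0,0,0.4,0],
  [0,0,0.2,0],
  [0,0,0.11,0],
  [0,0,0,0],
])

```text
t: 38.0
ee_pos: [0.5124, 0.2677, 0.065]
tool_rot: [-0.0, 0.68, 0.734, -0.0]
contact_force: [0.1, -0.0, 0.4]
gripper_width: 0.0403
gripper_force: 0.0
```

Call:
servo_tool([
  [0,0,0,0],
  [0,0,0,0],
  [0,0,0,0],
  [0,0,0,0],
  [0,0,0,0],
], hand=5)

```text
t: 38.5
ee_pos: [0.513, 0.2683, 0.0664]
tool_rot: [0.001, 0.679, 0.734, 0.001]
contact_force: [0.9, -0.8, 7.1]
gripper_width: 0.0132
gripper_force: 68.8
```

Call:
servo_tool([
  [0,0,0,0.6],
  [0,0,0,0.8],
  [0,0,0,0.9],
  [0,0,0,0.9],
  [0,0,0,0.9],
  [0,0,0,0.8],
  [0,0,0,0.7],
  [0,0,0,0.6],
  [0,0,0,0.5],
  [0,0,0,0.3],
  [0,0,0,0.3],
  [0,0,0,0],
])

```text
t: 39.7
ee_pos: [0.513, 0.2683, 0.0664]
tool_rot: [0.0, 0.904, 0.428, 0.001]
contact_force: [0.5, -1.7, 6.7]
gripper_width: 0.013
gripper_force: 78.8
```

```bash
python3 - <<'E'
from h import *
togo(544,44.5,65,90.5);print(bot.sense()["moment"])
E
```

```text
t 39.7 pos [513.  268.3  66.4] psi 50.66 togo [-3.069  3.316  0.028] turn -6.64 zax [ 0.002  0.    -1.   ] w 13.0 F [ 0.5 -1.7  6.7] q6 149.7 gf 78.8
[-0.41434891 -0.01435258  1.51613393]
```

Call:
servo_tool([
  [0,0,0,0],
  [0,0,0,0],
  [0,0,0,0],
  [0,0,-0.6,0],
  [0,0,-0.7,0],
  [0,0,-0.4,-1],
  [0,0,-0.4,-1],
  [0,0,-0.3,-1],
  [0,0,-0.1,-1],
  [0,0,0,-1],
  [0,0,0,-1],
  [0,0,0,-0.64],
], hand=40)

```text
t: 40.9
ee_pos: [0.512, 0.268, 0.1902]
tool_rot: [-0.0, 0.703, 0.711, -0.0]
contact_force: [0.1, 0.7, -0.7]
gripper_width: 0.0396
gripper_force: 0.0
```

Call:
servo_tool([
  [-0.3,0.04,0,0],
  [-0.5,0.07,0,0],
  [-0.65,0.09,0,0],
  [-0.65,0.09,0,0],
  [-0.65,0.09,0,0],
  [-0.65,0.09,0,0],
  [-0.5,0.06,0,0],
  [-0.3,0.04,0,0],
  [-0.2,0.02,0,0],
  [-0.08,0,0,0],
  [0,0,0,0],
])

```text
t: 42.0
ee_pos: [0.5433, 0.0444, 0.1903]
tool_rot: [-0.0, 0.704, 0.71, 0.0]
contact_force: [-0.1, -0.2, 0.7]
gripper_width: 0.0402
gripper_force: 0.0
```

```bash
python3 - <<'E'
from h import *
togo(544.5,44.5,65,90.5)
c=read_camera("side");P=cloud(c);g=c["frame"].astype(int);gray=(g.max(2)-g.min(2)<40)
for n,(x,y) in dict(left=(510.9,268.5),right=(544.1,44.5)).items():
    m=gray&(np.hypot(P[...,0]*1000-x,P[...,1]*1000-y)<50)&(P[...,2]>.075)&(P[...,2]<.12)
    rect(P[m],n)
E
```

```text
t 42.0 pos [543.3  44.4 190.3] psi 90.43 togo [1.000e-03 2.500e-02 2.505e+00] turn -0.012 zax [-0.  0. -1.] w 40.2 F [-0.1 -0.2  0.7] q6 86.6 gf 0.0
left 251 mean [513.7 274.3] rect [513.7 270.7] [79.8 14.5] 53.8 pca 52.4
right 130 mean [544.4  54.4] rect [545.2  46.3] [80.2 13.8] 89.0 pca 88.4
```

Call:
servo_tool([
  [0,0.02,0.4,0],
  [0,0,0.5,0],
  [0,0,0.5,0],
  [0,0,0.4,0],
  [0,0,0.4,0],
  [0,0,0.2,0],
  [0,0,0.1,0],
  [0,0,0,0],
])

```text
t: 42.85
ee_pos: [0.5443, 0.0447, 0.0652]
tool_rot: [-0.0, 0.704, 0.71, -0.0]
contact_force: [0.8, -0.1, 0.1]
gripper_width: 0.0397
gripper_force: 0.0
```

Call:
servo_tool([
  [0,0,0,0],
  [0,0,0,0],
  [0,0,0,0],
  [0,0,0,0],
  [0,0,0,0],
], hand=5)

```text
t: 43.35
ee_pos: [0.5451, 0.0443, 0.0663]
tool_rot: [0.001, 0.704, 0.71, 0.001]
contact_force: [-1.7, 1.2, 6.1]
gripper_width: 0.0131
gripper_force: 68.3
```

Call:
servo_tool([
  [0,0,0,0.5],
  [0,0,0,0.8],
  [0,0,0,0.8],
  [0,0,0,0.8],
  [0,0,0,0.8],
  [0,0,0,0.8],
  [0,0,0,0.6],
  [0,0,0,0.5],
  [0,0,0,0.4],
  [0,0,0,0.3],
  [0,0,0,0.3],
  [0,0,0,0],
])

```text
t: 44.55
ee_pos: [0.5452, 0.0443, 0.0664]
tool_rot: [0.001, 0.903, 0.43, 0.001]
contact_force: [-1.0, -0.8, 5.6]
gripper_width: 0.0125
gripper_force: 76.0
```

```bash
python3 - <<'E'
from h import *
togo(544,44.5,65,50.8);print(bot.sense()["moment"])
E
```

```text
t 44.55 pos [545.2  44.3  66.4] psi 50.94 togo [-0.012 -0.021  0.027] turn 0.023 zax [ 0.002 -0.    -1.   ] w 12.5 F [-1.  -0.8  5.6] q6 126.1 gf 76.0
[-0.10539657  0.25153876  1.7428575 ]
```

At the stop. I'll release, rise and move clear, then check everything.

Call:
servo_tool([
  [0,0,0,0],
  [0,0,0,0],
  [0,0,0,0],
  [0,0,-0.6,0],
  [0,0,-0.7,0],
  [0,0,-0.8,0],
  [0,0,-0.8,0],
  [-0.6,-0.5,0,0],
  [-0.6,-0.5,0,0],
  [-0.6,-0.5,0,0],
  [-0.6,-0.5,0,0],
  [0,0,0,0],
], hand=40)

```text
t: 45.75
ee_pos: [0.3864, 0.0143, 0.21]
tool_rot: [-0.001, 0.903, 0.429, -0.001]
contact_force: [-0.8, 0.4, -0.0]
gripper_width: 0.0403
gripper_force: 0.0
```

```bash
python3 - <<'E'
from h import *
togo(544.5,44.5,65,50.8)
c=read_camera("side");P=cloud(c);g=c["frame"].astype(int);gray=(g.max(2)-g.min(2)<40)
cv2.imwrite("pics/end.png",cv2.resize(c["frame"],(800,600)))
for n,(x,y) in dict(top=(641,173),left=(512,268.5),bot=(416.9,140.4),right=(544.5,44.5)).items():
    m=gray&(np.hypot(P[...,0]*1000-x,P[...,1]*1000-y)<50)&(P[...,2]>.075)&(P[...,2]<.12)
    rect(P[m],n)
m=gray&(np.hypot(P[...,0]-.5275,P[...,1]-.1565)<.05)&(P[...,2]>.095)&(P[...,2]<.115);rect(P[m],"weight")
E
```

```text
t 45.75 pos [386.4  14.3 210. ] psi 50.8 togo [2.472 2.077 2.89 ] turn -0.0 zax [-0.003  0.    -1.   ] w 40.3 F [-0.8  0.4 -0. ] q6 120.5 gf 0.0
top 226 mean [639.8 177.5] rect [640.8 174.6] [78.  16.7] 56.0 pca 54.4
left 249 mean [513.4 274.1] rect [513.1 270.9] [80.5 13.8] 52.6 pca 52.7
bot 191 mean [417.9 147. ] rect [416.4 142.9] [79.4 13.9] 54.2 pca 51.6
right 190 mean [544.8  50.2] rect [545.3  47.3] [80.2 16.5] 50.4 pca 52.4
weight 321 mean [524.7 167.3] rect [525.8 159.6] [55.5 58.7] 10.8 pca 177.5
```

View pics/end.png

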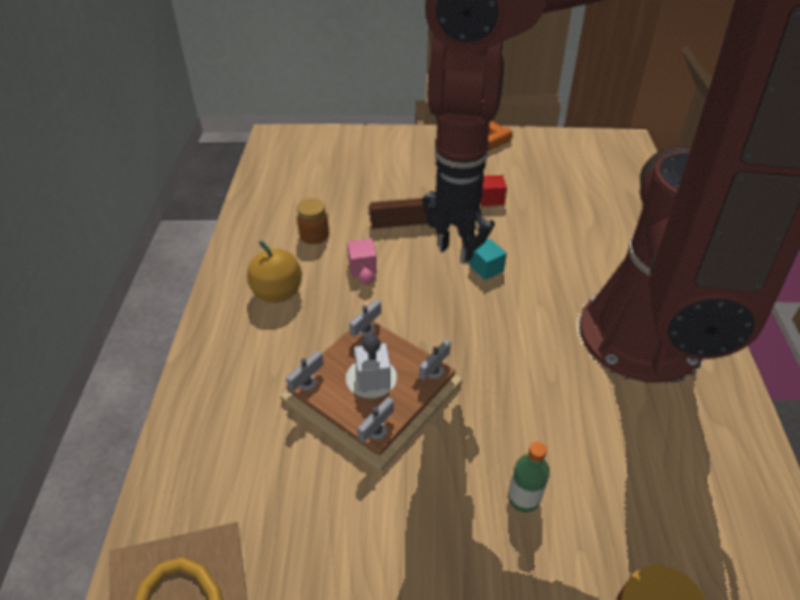

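The weight stands on the disc at (372,368), all four bars are parallel to one edge, the bystanders have not moved, and the arm is clear. I'm handing the job in.

```bash
python3 -c "
from plant import bot
print(bot.job_done())"
```

```text
the job is handed in; nothing more can be done
None
```

I handed the job in at about 46 s; no verdict came back. By my own measurements, the weight was stood and released about 8 mm from the fence, then set on the press, where it is upright and released within about 5 mm of the middle. All four nuts were turned to their stops in the order C, A, then B and D, and the bystanders were not touched.

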